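# Tip the drained loaf tins down into their frames

## Robot

A 6-joint arm with a two-finger parallel gripper is mounted at the origin on the work surface. World frame = base frame: x ahead of the robot, y to its left, z up, the work surface at z = 0. Lengths are in m, angles in rad, forces in N, time in s.
With the tool pointing down it reaches from about 0.325 to 1 m from the base axis. Payload 5.1 kg.
Tool frame: the origin (TCP) lies midway between the tips of the shut fingers; the grasp point (between the pads) lies 19 mm behind it; z points along the fingers, x is the direction in which the jaws open and shut, and the axes are right-handed (so a half turn about z gives the same grasp; the last joint's range is limited). The gripper opens to 85 mm and grips with 20 to 120 N. Pads are 22 mm wide; open, the fingers measure 114 mm over their backs; the gripper's body (76 mm by 85 mm) begins 54 mm behind the grasp point. The pads swing forward as they close: fully open they stand 13 mm farther back than shut.
Start: joints at [-1.422, 0.124, 1.65, -0, 1.367, -0.083], TCP at [0.149, -0.633, 0.231] pointing down, gripper open.
Joint ranges: [-2.61, 2.61], [-1.02, 2.33], [0.03, 2.71], [-1.35, 4.49], [0.32, 2.68], [-2.91, 2.91]. Speed limits (rad/s): [2.57, 2.57, 3.14, 3.14, 3.14, 3.14].

## Interface

Orientations are given as a 3x3 rotation matrix whose columns are the frame's x, y, z axes.
In Python, from bench import get_state, get_image, camera_model, close_job gives the robot as it stands.
- The arm moves only by the tool send_rows, never from a script. Its argument "targets" is a list of rows, each an object with "jaw": the finger opening in mm, from 0 to 85.4; "dp": the shift along the tool's x, y, z in units of 40 mm (1.0 is 40 mm), a list of three; "rotation": the turn, a rotation vector about the tool's x, y, z in units of 5 degrees (1.0 is 5 degrees), a list of three. A call has 1 to 10 rows; each row is the pose to reach, as a shift and turn from the pose commanded when the call began, along the tool's axes at that moment; what a row does not reach only later rows make up. A row lasts 1/12 s, in which the tool goes at most 41.7 mm and 7.16 degrees, less where a joint would pass 70% of its speed; a pose out of reach is approached as far as the arm can. A call with a gripper value outside its range is refused whole. The fingers move at their own pace and stop on an object; "grip_force" is the grip in N (left out, the last holds). Time passes only in rows, so rows that repeat a pose let the fingers close. It gives the time, the measured TCP pose, the force and the opening at its end, in the units of the state.
- get_state(): the state, without advancing time (a new reading comes with each control period).
- get_image(name): name is "scene" or "top"; returns the picture (400x640x3 uint8, red, green, blue); there is no depth.
- camera_model(name): a dict with "fx", "fy", "cx", "cy" (pixels), "R" (3x3) and "t" (3): a world point X has camera coordinates R X + t. Camera axes: x right, y down, z forward; pixel columns grow to the right and rows downward; lengths in m; the calibration is good to about 2 mm. A picture is of the moment at which its call begins. camera_model takes no time and is no camera call.
- close_job(): hands the job in, once; it reports no verdict.
The state is a dict: "time": time; "q": joint angles; "qvel": joint speeds; "joint_torque": joint torques, N m; "tcp_pos": TCP position; "eef_rot": TCP orientation; "ft_force": force on the tool from outside, world axes, zero at the start; "moment": the same for the moment, N m; "width": opening from 0.0 (shut) to 1.0 (fully open).
Only numpy, scipy, OpenCV 4.12 (cv2) and the standard library are available. Lean on these libraries where they do the work, as an engineer would, in place of code of your own. Each camera call takes 0.05 s, during which the arm holds its last target. There are 200 camera calls.

## Task

On the baking sheet two of the three loaf tins are still standing on end as they were left to drain, mouths facing the robot, each at the near end of an empty frame printed on the baking mat. Ready them for filling: with the fingertips push each standing tin high up so that it topples away from the robot and comes to lie on its base, mouth up, wholly inside the printed frame in front of it. Only push, do not pick the tins up; leave the tin that already lies in its frame, and everything else, where it is.

Things in the scene. Friction and masses are not known exactly. Their poses are not given: they have to be found in the camera images.
- sheet: black baking sheet 400 x 600 with 20 mm high rims, fixed, covered by a pale baking mat whose top is 6 mm above the bench. Three frames, each 250 x 150 over its thin brown printed line, lie side by side at 180 mm spacing. Origin: centre of the underside; x points away from the robot along the frames' length (the sheet may be turned a little), y to the left
- frame_left (a point): centre of the left printed frame (seen from the robot), on the mat; axes as the sheet's: 250 mm along x, 150 mm along y
- frame_middle (a point): centre of the middle printed frame, same size and axes
- frame_right (a point): centre of the right printed frame, same size and axes
- tin_a: loaf tin of dark grey sheet steel, open box 200 long, 100 wide, 80 deep with 3 mm walls, about 0.3 to 0.6 kg, loose, standing on one of its 100 x 80 ends so that it is 200 tall; its open mouth faces the robot (own -x), its closed base faces away (own +x). Origin: centre of the end it stands on; own z points up along the tin's length while it stands. Being heavier on the base side, it tips once leaned about 16 degrees (its top pushed some 55 mm)
- tin_a_foot (a point): on tin_a, middle of the 100 mm bottom edge at its base side: the edge it tips over. 80 mm from the mouth side
- tin_a_head (a point): on tin_a, middle of the top edge at its base side, 200 mm above the foot while it stands; once the tin lies, foot and head are the two ends of its base
- tin_b: second standing tin, same as tin_a
- tin_b_foot (a point): on tin_b, as tin_a_foot
- tin_b_head (a point): on tin_b, as tin_a_head
- tin_c_mid (a point): centre of the base underside of the third tin, same tin, already lying mouth up along its frame (any one of the three); leave alone
- pot: small white greasing pot, 68 across, 48 tall, standing on the mat at the near end of the frame that already holds a tin; origin under its centre; leave alone
- spoon: wooden spoon, 240 long, lying on the bench close to the right side of the sheet; leave alone
- mug: white mug, 82 across, 85 tall, on the bench left of the sheet; leave alone
- jar: glass jar, 72 across, 110 tall, left of the sheet; leave alone
- jar2: amber jar, 72 across, 130 tall, right of the sheet; leave alone
- carton: cardboard carton 62 x 118 x 165 tall, right of the sheet; leave alone
- brush: pastry brush, 210 long, lying right of the sheet; leave alone
- scraper: white dough scraper, 110 x 140 x 5, lying left of the sheet; leave alone
Not all that is in view belongs to the job. What is shaped like the tin_b but red or turquoise is not meant. What is shaped like the tin_a but red is not meant.

How it is judged:
At the end, for the whole second after the job is handed in: Both tins that stood lie flat on their bases, mouth up, at rest, each inside a free printed frame (2 mm over the line allowed: ends within 127 mm along, centre line within 27 mm across). The third tin moved less than 15 mm, other things less than 30 mm; no tin was lifted (angle between each of tin_a, tin_b's own x axis and vertical above 3.05 rad and ((x of tin_a_foot in the frame of frame_left above -0.127 m and x of tin_a_head in the frame of frame_left below 0.127 m and y of tin_a_foot in the frame of frame_left between -0.027 and 0.027 m and y of tin_a_head in the frame of frame_left between -0.027 and 0.027 m) or (x of tin_a_foot in the frame of frame_middle above -0.127 m and x of tin_a_head in the frame of frame_middle below 0.127 m and y of tin_a_foot in the frame of frame_middle between -0.027 and 0.027 m and y of tin_a_head in the frame of frame_middle between -0.027 and 0.027 m) or (x of tin_a_foot in the frame of frame_right above -0.127 m and x of tin_a_head in the frame of frame_right below 0.127 m and y of tin_a_foot in the frame of frame_right between -0.027 and 0.027 m and y of tin_a_head in the frame of frame_right between -0.027 and 0.027 m)) and height (world z) of each of tin_a_foot, tin_a_head, tin_b_foot, tin_b_head below 0.012 m and linear speed of each of tin_a, tin_b below 0.02 m/s and angular speed of each of tin_a, tin_b below 0.1 rad/s and ((x of tin_b_foot in the frame of frame_left above -0.127 m and x of tin_b_head in the frame of frame_left below 0.127 m and y of tin_b_foot in the frame of frame_left between -0.027 and 0.027 m and y of tin_b_head in the frame of frame_left between -0.027 and 0.027 m) or (x of tin_b_foot in the frame of frame_middle above -0.127 m and x of tin_b_head in the frame of frame_middle below 0.127 m and y of tin_b_foot in the frame of frame_middle between -0.027 and 0.027 m and y of tin_b_head in the frame of frame_middle between -0.027 and 0.027 m) or (x of tin_b_foot in the frame of frame_right above -0.127 m and x of tin_b_head in the frame of frame_right below 0.127 m and y of tin_b_foot in the frame of frame_right between -0.027 and 0.027 m and y of tin_b_head in the frame of frame_right between -0.027 and 0.027 m)) and distance of tin_c_mid from where it was at the start of the episode below 0.015 m and distance of each of pot, spoon, mug, jar, jar2, carton, brush, scraper from where it was at the start of the episode below 0.03 m); the robot touches nothing.
It fails at once if a tin is lifted or carried instead of being pushed over (height (world z) of any of tin_a_foot, tin_b_foot above 0.04 m or height (world z) of any of tin_a_head, tin_b_head above 0.235 m).
It fails at once if the tin that already lay in its frame is displaced (distance of tin_c_mid from where it was at the start of the episode above 0.015 m).
It fails at once if another thing on the sheet or bench is displaced (distance of any of pot, spoon, mug, jar, jar2, carton, brush, scraper from where it was at the start of the episode above 0.03 m).
It also fails if it takes over 40 s, if anything falls off the work surface, if the arm or the gripper's body presses on something with over 40 N, if the wrist force passes 120 N, or if a joint passes its speed limit or range.

## Working session

There is one attempt and no reset: what is moved stays moved. The work goes in short steps, Python scripts to look and compute and a tool call to move; the robot and the scene stay as the last step left them, time stands still between calls to the robot, and variables do not carry over. Pictures are saved under pics/ and viewed, about 8 in all and at most 12, crops included, and the job is handed in when it is done.

Besides the shell and the picture viewer there is one more tool, called as name(argument=value, ...) on one line, values as JSON. send_rows: Moves the arm, as the interface text tells. Its arguments: {"type":"object","properties":{"targets":{"type":"array"},"grip_force":{"type":"number"}},"required":["targets"]}

```bash
mkdir -p pics; ls
python3 - <<'E'
from bench import *
import cv2,numpy as np
for n in("scene","top"):
    im=get_image(n);cv2.imwrite(f"pics/{n}0.png",im[...,::-1]);c=camera_model(n)
    print(n,c["fx"],c["cx"],c["cy"],(-np.array(c["R"]).T@np.array(c["t"])).round(3),np.array(c["R"]).round(3).tolist())
s=get_state();print(s["time"],np.round(s["tcp_pos"],4),np.round(s["eef_rot"],3).tolist(),s["width"])
E
```

```text
pics
scene 417.3814607625382 313.88333928435003 202.24187171579237 [ 1.02  -0.858  1.026] [[0.875, 0.485, -0.012], [0.315, -0.587, -0.745], [-0.368, 0.648, -0.667]]
top 472.04044206483513 320.9934534964982 197.17730404233833 [ 0.163 -0.028  1.875] [[0.011, -1.0, -0.006], [-0.978, -0.009, -0.206], [0.206, 0.008, -0.978]]
0.1 [ 0.1492 -0.6321  0.2302] [[0.23, -0.973, -0.0], [-0.973, -0.23, 0.002], [-0.002, -0.0, -1.0]] 1.0012679753790028
```

View pics/scene0.png

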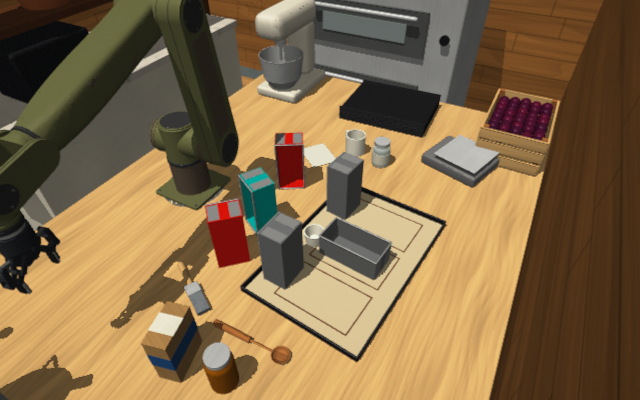

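View pics/top0.png

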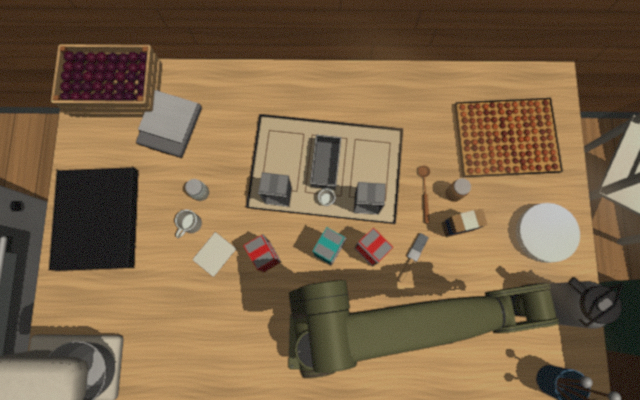

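The scene view shows grey standing tins at about (345,185) for the left one and (280,250) for the right one. The lying tin is at (355,248) with the pot at (314,235). The lookalikes are red at (228,233) and (290,160), and turquoise at (258,200). In the top view the grey standing tins are at (275,188) and (370,195). I choose the two grey ones on the sheet, and I'll check them in one close crop.

Run:
```python
import cv2
im=cv2.imread("pics/top0.png")[105:285,230:420]
cv2.imwrite("pics/topc.png",cv2.resize(im,None,fx=3.3,fy=3.3,interpolation=cv2.INTER_CUBIC))
im=cv2.imread("pics/scene0.png")[110:370,195:455]
cv2.imwrite("pics/scenec.png",cv2.resize(im,None,fx=2.3,fy=2.3,interpolation=cv2.INTER_CUBIC))
```

```text
(no output)
```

View pics/topc.png

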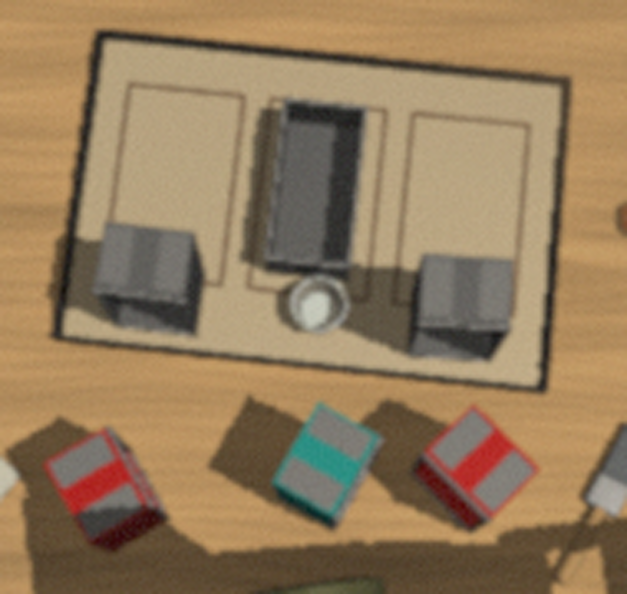

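View pics/scenec.png

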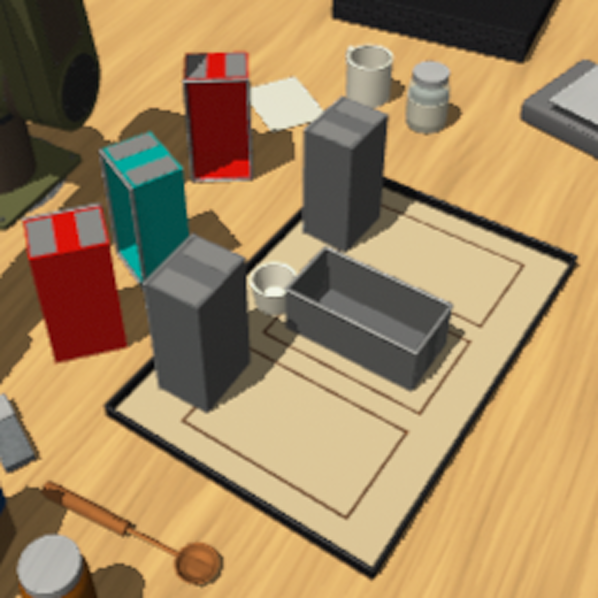

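The crops confirm the choice: the two grey tins stand on the sheet with their mouths facing the robot, and the pot and third tin are in the middle frame. Next I'll turn the picked corners into positions.

```bash
cat > h.py <<'E'
import numpy as np
from bench import *
def ray(n,uv,z):
    c=camera_model(n);R=np.array(c["R"]);o=-R.T@np.array(c["t"])
    d=R.T@np.array([(uv[0]-c["cx"])/c["fx"],(uv[1]-c["cy"])/c["fy"],1]);return o+d*(z-o[2])/d[2]
def T(uv,z):return ray("top",((uv[0]+.5)/3.3-.5+230,(uv[1]+.5)/3.3-.5+105),z)[:2].round(4)
def S(uv,z):return ray("scene",((uv[0]+.5)/2.3-.5+195,(uv[1]+.5)/2.3-.5+110),z)[:2].round(4)
E
python3 - <<'E'
from h import *
print("sheet",[T(p,.02) for p in((97,33),(570,80),(545,390),(55,337))])
print("fL",[T(p,.006) for p in((129,83),(244,96),(220,285))])
print("fM",[T(p,.006) for p in((271,97),(386,110),(367,300),(249,287))])
print("fR",[T(p,.006) for p in((413,114),(528,125),(397,303))])
print("S fL",[S(p,.006) for p in((524,265),(481,326))],"fR",[S(p,.006) for p in((407,432),(348,517),(183,421))])
print("tinL top T",[T(p,.206) for p in((105,222),(195,232),(190,303),(95,290))])
print("tinR top T",[T(p,.206) for p in((425,253),(514,262),(508,328),(415,318))])
print("tinL bot S",[S(p,.006) for p in((304,235),(344,250),(385,205))],"top",[S(p,.206) for p in((305,130),(346,150),(386,115),(344,98))])
print("tinR bot S",[S(p,.006) for p in((158,375),(207,410),(248,362))],"top",[S(p,.206) for p in((148,285),(203,305),(246,254),(192,236))])
print("bottom near T",[T(p,.006) for p in((122,325),(195,334),(412,355),(492,358))])
print("red/turq T",[T(p,.206) for p in((320,403),(382,437),(475,406),(540,468),(417,462),(470,525),(335,525),(275,480),(110,430),(45,465))])
E
```

```text
sheet [array([0.9032, 0.2492]), array([ 0.8457, -0.3469]), array([ 0.4524, -0.3071]), array([0.5116, 0.2854])]
fL [array([0.8421, 0.2082]), array([0.826 , 0.0624]), array([0.5812, 0.0874])]
fM [array([0.825 , 0.0282]), array([ 0.809 , -0.1168]), array([ 0.5641, -0.0934]), array([0.5791, 0.0517])]
fR [array([ 0.804 , -0.1508]), array([ 0.7908, -0.2951]), array([ 0.5607, -0.1302])]
S fL [array([0.8426, 0.2083]), array([0.8278, 0.0628])] fR [array([ 0.8068, -0.1509]), array([ 0.7931, -0.2943]), array([ 0.5477, -0.2725])]
tinL top T [array([0.6068, 0.2042]), array([0.5963, 0.1041]), array([0.516 , 0.1076]), array([0.5296, 0.2123])]
tinR top T [array([ 0.5748, -0.1502]), array([ 0.5655, -0.2481]), array([ 0.4914, -0.2402]), array([ 0.5015, -0.1388])]
tinL bot S [array([0.5223, 0.1106]), array([0.5916, 0.1098]), array([0.6041, 0.2345])] top [array([0.5201, 0.1141]), array([0.5913, 0.1002]), array([0.6065, 0.201 ]), array([0.5345, 0.2108])]
tinR bot S [array([ 0.4774, -0.2258]), array([ 0.5657, -0.2431]), array([ 0.5725, -0.1489])] top [array([ 0.4974, -0.2435]), array([ 0.5719, -0.2397]), array([ 0.5732, -0.143 ]), array([ 0.4975, -0.1472])]
bottom near T [array([0.53  , 0.2063]), array([0.5196, 0.1167]), array([ 0.4961, -0.1483]), array([ 0.4933, -0.2456])]
red/turq T [array([ 0.4068, -0.0358]), array([ 0.3706, -0.1028]), array([ 0.4052, -0.2032]), array([ 0.3389, -0.2719]), array([ 0.344 , -0.1403]), array([ 0.2776, -0.1963]), array([ 0.2761, -0.0528]), array([0.3232, 0.0117]), array([0.3752, 0.1903]), array([0.3368, 0.2587])]
```

Estimates:
- **Sheet:** yaw about -0.096 rad. Frame centres are L (0.712, 0.147) and R (0.677, -0.212).
- **Right tin:** foot (0.570, -0.196), near edge (0.490, -0.188).
- **Left tin:** foot (0.600, 0.1525), near edge (0.520, 0.161).

Both tins are already aligned with their frames. I'll push the top edge with two fingertips spread about 45 mm and the tool turned to the sheet's yaw. First I rise and move above the point behind the right tin.

send_rows(targets=[{"jaw":45,"dp":[0,0,-1],"rotation":[0,0,0]},{"jaw":45,"dp":[0,0,-2],"rotation":[0,0,0]},{"jaw":45,"dp":[0,0,-3],"rotation":[0,0,0]},{"jaw":45,"dp":[-0.5,-0.5,-3.5],"rotation":[0,0,0.5]},{"jaw":45,"dp":[-1.2,-1.3,-3.5],"rotation":[0,0,1]},{"jaw":45,"dp":[-1.9,-2.0,-3.5],"rotation":[0,0,1.5]},{"jaw":45,"dp":[-2.6,-2.8,-3.5],"rotation":[0,0,2]},{"jaw":45,"dp":[-3.3,-3.5,-3.5],"rotation":[0,0,2.5]},{"jaw":45,"dp":[-4.0,-4.3,-3.5],"rotation":[0,0,3.2]},{"jaw":45,"dp":[-4.7,-5.0,-3.5],"rotation":[0,0,3.76]}])

```text
time: 0.93
tcp_pos: [0.3014, -0.4017, 0.3707]
eef_rot: [[-0.099, -0.995, -0.0], [-0.995, 0.099, 0.001], [-0.001, 0.0, -1.0]]
ft_force: [0.8, 0.2, 0.8]
width: 0.525
```

send_rows(targets=[{"jaw":45,"dp":[-0.8,-0.5,0],"rotation":[0,0,0]},{"jaw":45,"dp":[-1.6,-0.9,0],"rotation":[0,0,0]},{"jaw":45,"dp":[-2.4,-1.35,0],"rotation":[0,0,0]},{"jaw":45,"dp":[-3.2,-1.8,0],"rotation":[0,0,0]},{"jaw":45,"dp":[-4.0,-2.25,0],"rotation":[0,0,0]},{"jaw":45,"dp":[-4.8,-2.7,0],"rotation":[0,0,0]},{"jaw":45,"dp":[-5.5,-3.0,0],"rotation":[0,0,0]},{"jaw":45,"dp":[-5.7,-3.16,0],"rotation":[0,0,0]},{"jaw":45,"dp":[-5.7,-3.16,0],"rotation":[0,0,0]},{"jaw":45,"dp":[-5.7,-3.16,0],"rotation":[0,0,0]}])

```text
time: 1.77
tcp_pos: [0.4483, -0.1891, 0.3709]
eef_rot: [[-0.095, -0.995, -0.001], [-0.995, 0.095, -0.0], [0.0, 0.001, -1.0]]
ft_force: [-1.2, -0.6, 0.6]
width: 0.53
```

Run:
```python
from h import *
import cv2
a=get_image("scene")[60:320,195:455,::-1]
cv2.imwrite("pics/v1.png",cv2.resize(a,None,fx=2.3,fy=2.3,interpolation=cv2.INTER_CUBIC))
s=get_state();print(s["time"],np.round(s["tcp_pos"],4),s["width"])
```

```text
1.8167 [ 0.4481 -0.1897  0.371 ] 0.5268246717345467
```

View pics/v1.png

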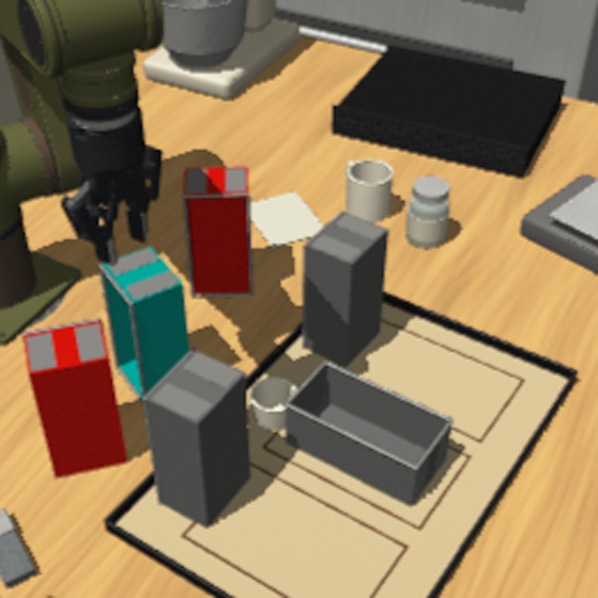

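The fingers hover behind the right tin's top edge, with tips at crop (110,255) and (137,235), and stay clear of the red and turquoise tins. Now I go down to tip height 0.166.

send_rows(targets=[{"jaw":45,"dp":[-0.14,0,0.7],"rotation":[0,0,0]},{"jaw":45,"dp":[-0.14,0,1.5],"rotation":[0,0,0]},{"jaw":45,"dp":[-0.14,0,2.3],"rotation":[0,0,0]},{"jaw":45,"dp":[-0.14,0,3.1],"rotation":[0,0,0]},{"jaw":45,"dp":[-0.14,0,3.8],"rotation":[0,0,0]},{"jaw":45,"dp":[-0.14,0,4.4],"rotation":[0,0,0]},{"jaw":45,"dp":[-0.14,0,4.8],"rotation":[0,0,0]},{"jaw":45,"dp":[-0.14,0,5.1],"rotation":[0,0,0]},{"jaw":45,"dp":[-0.14,0,5.1],"rotation":[0,0,0]}])

```text
time: 2.57
tcp_pos: [0.4469, -0.1837, 0.1642]
eef_rot: [[-0.098, -0.995, -0.005], [-0.995, 0.098, 0.002], [-0.002, 0.005, -1.0]]
ft_force: [0.0, -0.1, -0.2]
width: 0.528
```

send_rows(targets=[{"jaw":45,"dp":[0,-0.12,0],"rotation":[0,0,0]},{"jaw":45,"dp":[0,-0.24,0],"rotation":[0,0,0]},{"jaw":45,"dp":[0,-0.36,0],"rotation":[0,0,0]},{"jaw":45,"dp":[0,-0.48,0],"rotation":[0,0,0]},{"jaw":45,"dp":[0,-0.6,0],"rotation":[0,0,0]},{"jaw":45,"dp":[0,-0.7,0],"rotation":[0,0,0]},{"jaw":45,"dp":[0,-0.8,0],"rotation":[0,0,0]},{"jaw":45,"dp":[0,-0.9,0],"rotation":[0,0,0]},{"jaw":45,"dp":[0,-1.0,0],"rotation":[0,0,0]}])

```text
time: 3.32
tcp_pos: [0.4892, -0.1871, 0.1673]
eef_rot: [[-0.096, -0.995, -0.0], [-0.995, 0.096, 0.0], [-0.0, 0.0, -1.0]]
ft_force: [-1.4, 0.3, 3.2]
width: 0.526
```

Run:
```python
from h import *
import cv2
a=get_image("scene")[60:320,195:455,::-1]
cv2.imwrite("pics/v2.png",cv2.resize(a,None,fx=2.3,fy=2.3,interpolation=cv2.INTER_CUBIC))
s=get_state();print(s["time"],np.round(s["tcp_pos"],4),s["width"],s["ft_force"])
```

```text
3.3667 [ 0.4898 -0.1872  0.1676] 0.5245994460266336 [-0.66027986 -0.28854385  0.53746629]
```

View pics/v2.png

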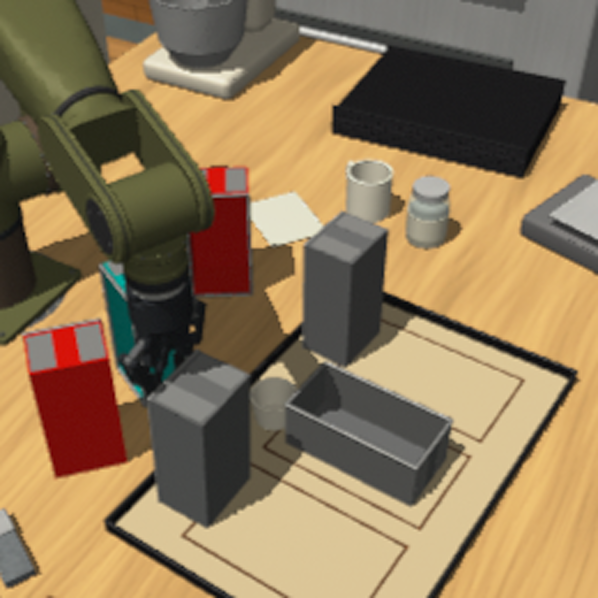

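The fingers are touching the right tin's top edge at crop (165,370), and the tin has only just begun to lean. I push on slowly.

send_rows(targets=[{"jaw":45,"dp":[0,-0.1,0],"rotation":[0,0,0]},{"jaw":45,"dp":[0,-0.2,0],"rotation":[0,0,0]},{"jaw":45,"dp":[0,-0.3,0],"rotation":[0,0,0]},{"jaw":45,"dp":[0,-0.4,0],"rotation":[0,0,0]},{"jaw":45,"dp":[0,-0.5,0],"rotation":[0,0,0]},{"jaw":45,"dp":[0,-0.6,0],"rotation":[0,0,0]},{"jaw":45,"dp":[0,-0.7,0],"rotation":[0,0,0]},{"jaw":45,"dp":[0,-0.8,0],"rotation":[0,0,0]}])

```text
time: 4.03
tcp_pos: [0.525, -0.1902, 0.1754]
eef_rot: [[-0.096, -0.995, 0.011], [-0.995, 0.096, -0.0], [-0.001, -0.011, -1.0]]
ft_force: [-4.3, 7.0, 26.4]
width: 0.528
```

Run:
```python
from h import *
import cv2
a=get_image("scene")[60:320,195:455,::-1]
cv2.imwrite("pics/v3.png",cv2.resize(a,None,fx=2.3,fy=2.3,interpolation=cv2.INTER_CUBIC))
s=get_state();print(s["time"],np.round(s["tcp_pos"],4),s["width"],s["ft_force"])
```

```text
4.0833 [ 0.5257 -0.1904  0.1755] 0.5259171340867281 [-3.0604891   6.89017592 23.12432822]
```

View pics/v3.png

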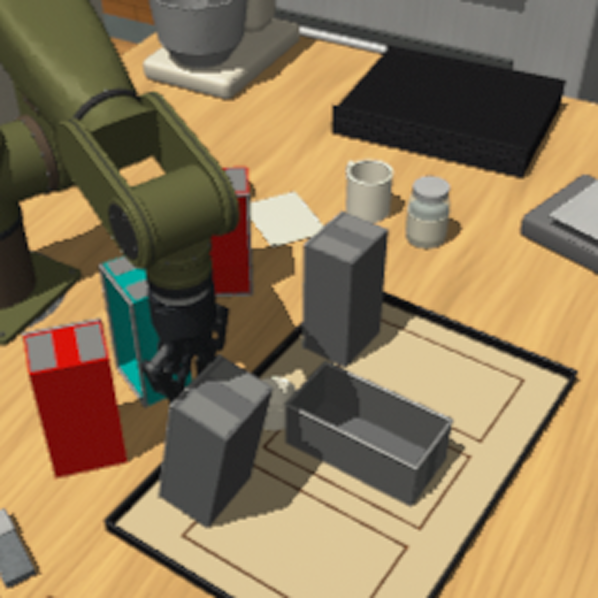

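The tin leans about 11° with its foot in place. The 23–26 N upward force means its rising edge is pressing under the gripper's linkage, so I raise the tool a little before pushing on.

send_rows(targets=[{"jaw":45,"dp":[0,0,-0.25],"rotation":[0,0,0]},{"jaw":45,"dp":[0,0,-0.5],"rotation":[0,0,0]},{"jaw":45,"dp":[0,0,-0.7],"rotation":[0,0,0]},{"jaw":45,"dp":[0,0,-0.75],"rotation":[0,0,0]}])

```text
time: 4.42
tcp_pos: [0.5212, -0.1906, 0.1989]
eef_rot: [[-0.096, -0.995, 0.002], [-0.995, 0.096, -0.001], [0.001, -0.002, -1.0]]
ft_force: [0.1, 1.0, -0.0]
width: 0.527
```

Run:
```python
from h import *
import cv2
a=get_image("scene")[150:300,235:385,::-1]
cv2.imwrite("pics/v4.png",cv2.resize(a,None,fx=4,fy=4,interpolation=cv2.INTER_CUBIC))
s=get_state();print(s["time"],np.round(s["tcp_pos"],4),s["width"],s["ft_force"])
```

```text
4.4667 [ 0.5212 -0.1906  0.1986] 0.5277331063287665 [0.75377606 0.05010513 0.34359356]
```

View pics/v4.png

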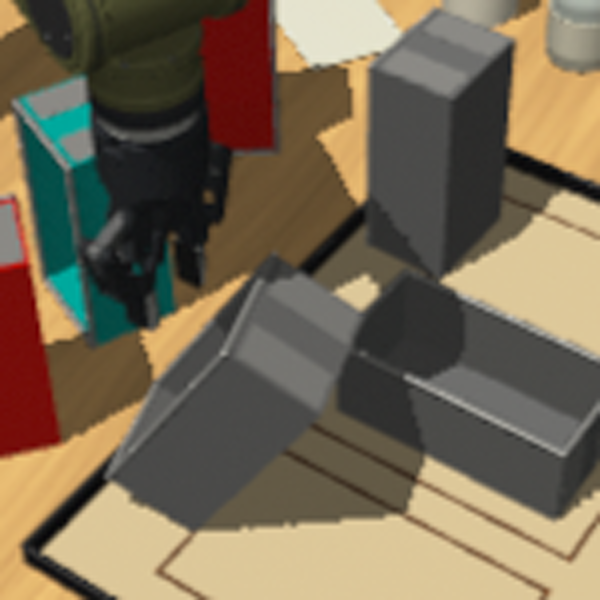

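The right tin is toppling freely after the push; it shows mid-fall at crop (240,400). I raise the tool and cross to the left tin, checking the landing on the way.

send_rows(targets=[{"jaw":45,"dp":[0,0.3,-0.9],"rotation":[0,0,0]},{"jaw":45,"dp":[0,0.6,-1.8],"rotation":[0,0,0]},{"jaw":45,"dp":[0,1.0,-2.6],"rotation":[0,0,0]},{"jaw":45,"dp":[-0.3,1.3,-3.4],"rotation":[0,0,0]},{"jaw":45,"dp":[-0.9,1.6,-4.0],"rotation":[0,0,0]},{"jaw":45,"dp":[-1.7,1.8,-4.2],"rotation":[0,0,0]},{"jaw":45,"dp":[-2.6,2.0,-4.2],"rotation":[0,0,0]},{"jaw":45,"dp":[-3.5,2.0,-4.2],"rotation":[0,0,0]},{"jaw":45,"dp":[-4.4,2.0,-4.2],"rotation":[0,0,0]},{"jaw":45,"dp":[-5.3,2.0,-4.2],"rotation":[0,0,0]}])

```text
time: 5.3
tcp_pos: [0.4609, 0.0299, 0.3649]
eef_rot: [[-0.097, -0.995, -0.0], [-0.995, 0.097, -0.0], [0.0, 0.0, -1.0]]
ft_force: [0.4, -1.0, 0.5]
width: 0.531
```

send_rows(targets=[{"jaw":45,"dp":[-0.9,0,0],"rotation":[0,0,0]},{"jaw":45,"dp":[-1.8,0,0],"rotation":[0,0,0]},{"jaw":45,"dp":[-2.6,0,0],"rotation":[0,0,0]},{"jaw":45,"dp":[-3.2,0,0],"rotation":[0,0,0]},{"jaw":45,"dp":[-3.4,0,0],"rotation":[0,0,0]},{"jaw":45,"dp":[-3.4,0,0],"rotation":[0,0,0]},{"jaw":45,"dp":[-3.4,0,0],"rotation":[0,0,0]}])

```text
time: 5.88
tcp_pos: [0.4744, 0.1634, 0.3647]
eef_rot: [[-0.096, -0.995, -0.001], [-0.995, 0.096, -0.001], [0.001, 0.001, -1.0]]
ft_force: [-0.3, -0.8, -0.5]
width: 0.53
```

Run:
```python
from h import *
import cv2
a=get_image("scene")[110:370,195:455,::-1]
cv2.imwrite("pics/v5.png",cv2.resize(a,None,fx=2.3,fy=2.3,interpolation=cv2.INTER_CUBIC))
s=get_state();print(s["time"],np.round(s["tcp_pos"],4),s["width"],s["ft_force"])
```

```text
5.9333 [0.4745 0.1629 0.3649] 0.5304271834908812 [-0.1591377  -0.14195836  0.06520293]
```

View pics/v5.png

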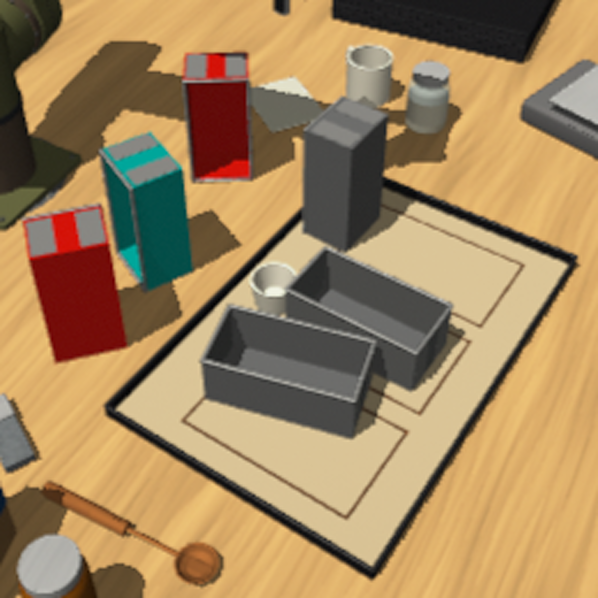

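The right tin lies mouth up but skewed towards the middle tin; its bottom corners are at crop (206,397) and (352,436). The middle tin's corners look unchanged. I'll measure the skew before continuing.

Run:
```python
from h import *
ex=np.array([.9954,-.0959]);ey=np.array([.0959,.9954]);fR=np.array([.6765,-.212])
for p,z in(((206,397),.006),((352,436),.006),((203,363),.086),((356,402),.086),((376,341),.086),((232,307),.086)):
    d=S(p,z)-fR;print(S(p,z),(d@ex).round(4),(d@ey).round(4))
import cv2
im=[cv2.imread(f"pics/{n}.png") for n in("v5","scenec")]
print("mid tin+pot diff",[float(np.abs(im[0][a:b,c:d].astype(int)-im[1][a:b,c:d]).mean().round(1)) for a,b,c,d in((250,300,300,450),(340,390,390,450),(260,300,245,285))])
```

```text
[ 0.5535 -0.226 ] -0.1211 -0.0257
[ 0.7482 -0.1896] 0.0692 0.0292
[ 0.5589 -0.2327] -0.1151 -0.0319
[ 0.7528 -0.1958] 0.0744 0.0234
[ 0.7341 -0.097 ] 0.0463 0.12
[ 0.5421 -0.134 ] -0.1413 0.0648
mid tin+pot diff [1.8, 1.5, 6.4]
```

The right tin is turned about 16° in its frame, with its head about 70 mm left. The third tin and the pot are unmoved. I'll mend that afterwards by pushing from inside against its right wall with two spread fingers. First comes the left tin, with the tool 20 mm higher so nothing jams.

send_rows(targets=[{"jaw":45,"dp":[-0.05,0,0.7],"rotation":[0,0,0]},{"jaw":45,"dp":[-0.05,0,1.5],"rotation":[0,0,0]},{"jaw":45,"dp":[-0.05,0,2.3],"rotation":[0,0,0]},{"jaw":45,"dp":[-0.05,0,3.1],"rotation":[0,0,0]},{"jaw":45,"dp":[-0.05,0,3.7],"rotation":[0,0,0]},{"jaw":45,"dp":[-0.05,0,4.2],"rotation":[0,0,0]},{"jaw":45,"dp":[-0.05,0,4.48],"rotation":[0,0,0]},{"jaw":45,"dp":[-0.05,0,4.48],"rotation":[0,0,0]},{"jaw":45,"dp":[-0.05,0,4.48],"rotation":[0,0,0]}])

```text
time: 6.68
tcp_pos: [0.475, 0.165, 0.1865]
eef_rot: [[-0.098, -0.995, -0.0], [-0.995, 0.098, -0.0], [0.0, 0.0, -1.0]]
ft_force: [-0.7, 0.5, -0.0]
width: 0.527
```

send_rows(targets=[{"jaw":45,"dp":[0,-0.1,0],"rotation":[0,0,0]},{"jaw":45,"dp":[0,-0.25,0],"rotation":[0,0,0]},{"jaw":45,"dp":[0,-0.4,0],"rotation":[0,0,0]},{"jaw":45,"dp":[0,-0.5,0],"rotation":[0,0,0]},{"jaw":45,"dp":[0,-0.6,0],"rotation":[0,0,0]},{"jaw":45,"dp":[0,-0.7,0],"rotation":[0,0,0]},{"jaw":45,"dp":[0,-0.8,0],"rotation":[0,0,0]},{"jaw":45,"dp":[0,-0.9,0],"rotation":[0,0,0]},{"jaw":45,"dp":[0,-1.0,0],"rotation":[0,0,0]},{"jaw":45,"dp":[0,-1.1,0],"rotation":[0,0,0]}])

```text
time: 7.52
tcp_pos: [0.5188, 0.1616, 0.186]
eef_rot: [[-0.096, -0.995, -0.0], [-0.995, 0.096, -0.0], [0.0, 0.0, -1.0]]
ft_force: [-0.3, 0.3, 0.4]
width: 0.525
```

send_rows(targets=[{"jaw":45,"dp":[0,-0.1,0],"rotation":[0,0,0]},{"jaw":45,"dp":[0,-0.2,0],"rotation":[0,0,0]},{"jaw":45,"dp":[0,-0.3,0],"rotation":[0,0,0]},{"jaw":45,"dp":[0,-0.4,0],"rotation":[0,0,0]},{"jaw":45,"dp":[0,-0.5,0],"rotation":[0,0,0]},{"jaw":45,"dp":[0,-0.6,0],"rotation":[0,0,0]}])

```text
time: 8.02
tcp_pos: [0.5428, 0.1592, 0.1861]
eef_rot: [[-0.096, -0.995, 0.0], [-0.995, 0.096, 0.0], [-0.0, -0.0, -1.0]]
ft_force: [-0.1, -0.8, 0.0]
width: 0.528
```

send_rows(targets=[{"jaw":45,"dp":[0,-0.1,0],"rotation":[0,0,0]},{"jaw":45,"dp":[0,-0.2,0],"rotation":[0,0,0]},{"jaw":45,"dp":[0,-0.3,0],"rotation":[0,0,0]},{"jaw":45,"dp":[0,-0.4,0],"rotation":[0,0,0]},{"jaw":45,"dp":[0,-0.5,0],"rotation":[0,0,0]},{"jaw":45,"dp":[0,-0.6,0],"rotation":[0,0,0]}])

```text
time: 8.52
tcp_pos: [0.5667, 0.1569, 0.1861]
eef_rot: [[-0.096, -0.995, 0.0], [-0.995, 0.096, 0.0], [-0.0, -0.0, -1.0]]
ft_force: [0.6, -0.1, -0.4]
width: 0.529
```

Run:
```python
from h import *
import cv2
a=get_image("scene")[110:370,195:455,::-1]
cv2.imwrite("pics/v6.png",cv2.resize(a,None,fx=2.3,fy=2.3,interpolation=cv2.INTER_CUBIC))
s=get_state();print(s["time"],np.round(s["tcp_pos"],4),s["width"],s["ft_force"])
```

```text
8.5667 [0.5673 0.1568 0.1862] 0.5286698182105902 [-0.09740128  0.0310605   0.43649024]
```

View pics/v6.png

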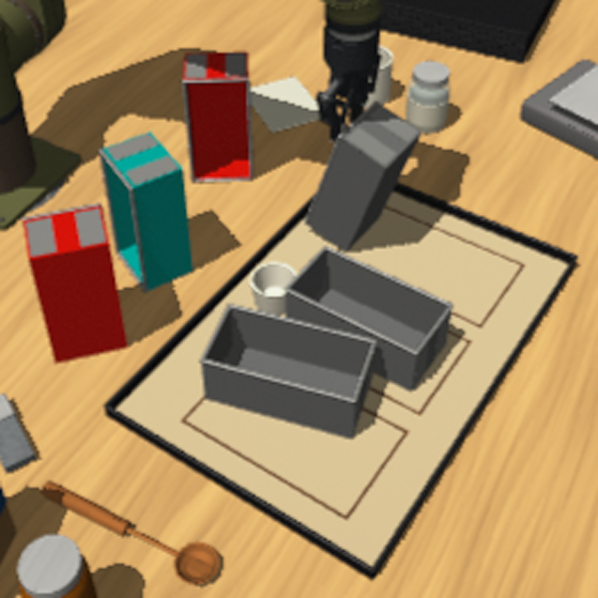

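The left tin leans straight at about 17° with its foot in place, right at the tipping point. I push a little further, wait for it to fall, then rise.

send_rows(targets=[{"jaw":45,"dp":[0,-0.1,0],"rotation":[0,0,0]},{"jaw":45,"dp":[0,-0.2,0],"rotation":[0,0,0]},{"jaw":45,"dp":[0,-0.3,0],"rotation":[0,0,0]},{"jaw":45,"dp":[0,-0.4,0],"rotation":[0,0,0]},{"jaw":45,"dp":[0,-0.4,0],"rotation":[0,0,0]},{"jaw":45,"dp":[0,-0.4,0],"rotation":[0,0,0]},{"jaw":45,"dp":[0,-0.4,0],"rotation":[0,0,0]},{"jaw":45,"dp":[0,-0.4,0],"rotation":[0,0,0]},{"jaw":45,"dp":[0,-0.4,0],"rotation":[0,0,0]},{"jaw":45,"dp":[0,-0.4,0],"rotation":[0,0,0]}])

```text
time: 9.4
tcp_pos: [0.5821, 0.1555, 0.1862]
eef_rot: [[-0.096, -0.995, 0.0], [-0.995, 0.096, 0.0], [-0.0, -0.0, -1.0]]
ft_force: [0.2, -0.5, -0.4]
width: 0.53
```

send_rows(targets=[{"jaw":45,"dp":[0,0,-0.9],"rotation":[0,0,0]},{"jaw":45,"dp":[0,0,-1.8],"rotation":[0,0,0]},{"jaw":45,"dp":[0,0.5,-2.7],"rotation":[0,0,0]},{"jaw":45,"dp":[0,1.2,-3.5],"rotation":[0,0,0]},{"jaw":45,"dp":[0,2,-4],"rotation":[0,0,0]},{"jaw":45,"dp":[0,2.5,-4],"rotation":[0,0,0]},{"jaw":45,"dp":[0,2.5,-4],"rotation":[0,0,0]},{"jaw":45,"dp":[0,2.5,-4],"rotation":[0,0,0]}])

```text
time: 10.07
tcp_pos: [0.4822, 0.1652, 0.347]
eef_rot: [[-0.095, -0.995, 0.002], [-0.995, 0.095, 0.0], [-0.001, -0.002, -1.0]]
ft_force: [0.8, -0.4, -0.6]
width: 0.526
```

Run:
```python
from h import *
import cv2
a=get_image("scene")[110:370,195:455,::-1]
b=get_image("top")[105:285,230:420,::-1]
a=cv2.resize(a,(598,598),interpolation=cv2.INTER_CUBIC)
cv2.imwrite("pics/v7s.png",a)
b=cv2.resize(b,None,fx=3.3,fy=3.3,interpolation=cv2.INTER_CUBIC);cv2.imwrite("pics/v7t.png",b)
# mosaic: scene crop right part + top sheet part
cv2.imwrite("pics/v7.png",np.hstack([cv2.resize(a[90:590,190:590],(400,500)),b[20:520,50:450]]))
s=get_state();print(s["time"],np.round(s["tcp_pos"],4),s["ft_force"])
```

```text
10.1667 [0.4828 0.1649 0.3453] [ 0.20127486  0.34534349 -0.18905927]
```

View pics/v7.png

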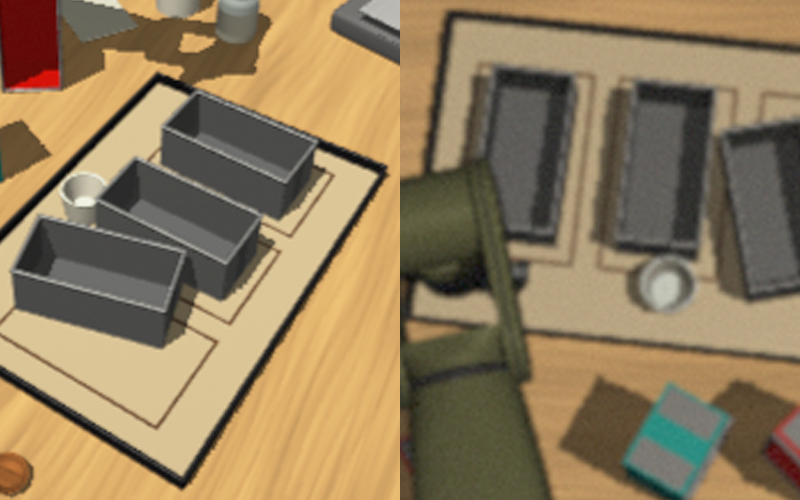

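```bash
cat >> h.py <<'E'
ex=np.array([.9954,-.0959]);ey=np.array([.0959,.9954]);fM=np.array([.6943,-.0326]);fL=fM+.18*ey;fR=fM-.18*ey
def fr(p,f):d=p-f;return [float((d@ex).round(4)),float((d@ey).round(4))]
E
python3 - <<'E'
from h import *
print("L scene",[fr(S((a+190,b+90),z),fL) for a,b,z in((277,217,.006),(163,126,.086),(197,93,.086),(318,143,.086),(284,180,.086))])
print("L top",[fr(T((a-350,b+20),.086),fL) for a,b in((492,70),(577,75),(555,240))])
print("R scene",[fr(S((a+190,b+90),z),fR) for a,b,z in((15,306,.006),(162,347,.006),(12,272,.086),(38,216,.086),(186,251,.086),(166,312,.086))])
print("R top",[fr(T((a-350,b+20),.086),fR) for a,b in((720,135),(755,298))])
E
```

```text
L scene [[0.0915, -0.0504], [-0.1014, -0.052], [-0.0972, 0.0409], [0.1012, 0.0397], [0.0935, -0.055]]
L top [[0.0888, 0.0442], [0.0932, -0.0588], [-0.1132, -0.0568]]
R scene [[-0.1237, -0.0255], [0.0695, 0.0276], [-0.1176, -0.0317], [-0.1472, 0.063], [0.0458, 0.1197], [0.0739, 0.0232]]
R top [[0.036, 0.122], [-0.1579, 0.0618]]
```

The left tin is lying straight in its frame, about -107 to +93 mm along and -6 mm across. The right tin's centre is at (-0.037, +0.044) in its frame, turned 16°. I check joint 6 before the 90° turn.

```bash
python3 -c "
from h import *
print(np.round(get_state()['q'],2))"
```

```text
[ 0.22 -0.24  1.81 -0.    1.57  1.89]
```

send_rows(targets=[{"jaw":45,"dp":[0.8,-0.5,0],"rotation":[0,0,-0.9]},{"jaw":45,"dp":[1.6,-1.0,0],"rotation":[0,0,-1.8]},{"jaw":45,"dp":[2.4,-1.5,0],"rotation":[0,0,-2.7]},{"jaw":45,"dp":[3.2,-2,0],"rotation":[0,0,-3.6]},{"jaw":45,"dp":[4,-2.5,0],"rotation":[0,0,-4.5]},{"jaw":45,"dp":[4.8,-3,0],"rotation":[0,0,-5.4]},{"jaw":55,"dp":[5.6,-3.5,0],"rotation":[0,0,-6.3]},{"jaw":70,"dp":[6.4,-4,0],"rotation":[0,0,-7.2]},{"jaw":70,"dp":[7.2,-4.5,0],"rotation":[0,0,-8.1]},{"jaw":70,"dp":[7.8,-4.8,0],"rotation":[0,0,-9]}])

```text
time: 11.0
tcp_pos: [0.6451, -0.1676, 0.3432]
eef_rot: [[0.637, -0.771, -0.003], [-0.771, -0.637, 0.001], [-0.002, 0.002, -1.0]]
ft_force: [0.4, 0.7, -0.0]
width: 0.822
```

send_rows(targets=[{"jaw":70,"dp":[0,0,0.3],"rotation":[0,0,-1.2]},{"jaw":70,"dp":[0,0,0.6],"rotation":[0,0,-2.4]},{"jaw":70,"dp":[0,0,0.9],"rotation":[0,0,-3.6]},{"jaw":70,"dp":[0,0,1.2],"rotation":[0,0,-4.8]},{"jaw":70,"dp":[0,0,1.5],"rotation":[0,0,-6]},{"jaw":70,"dp":[0,0,1.8],"rotation":[0,0,-7.2]},{"jaw":70,"dp":[0,0,2.1],"rotation":[0,0,-8.4]},{"jaw":70,"dp":[0,0,2.4],"rotation":[0,0,-9]},{"jaw":70,"dp":[0,0,2.4],"rotation":[0,0,-9]},{"jaw":70,"dp":[0,0,2.4],"rotation":[0,0,-9]}])

```text
time: 11.83
tcp_pos: [0.6434, -0.1643, 0.2474]
eef_rot: [[0.995, -0.098, -0.004], [-0.098, -0.995, 0.001], [-0.004, -0.001, -1.0]]
ft_force: [0.0, 0.1, -0.5]
width: 0.818
```

The tool is above the right tin's centre with the jaws along the frame. I lower the fingers into the mouth.

send_rows(targets=[{"jaw":70,"dp":[0,0,0.7],"rotation":[0,0,0]},{"jaw":70,"dp":[0,0,1.5],"rotation":[0,0,0]},{"jaw":70,"dp":[0,0,2.3],"rotation":[0,0,0]},{"jaw":70,"dp":[0,0,3.0],"rotation":[0,0,0]},{"jaw":70,"dp":[0,0,3.6],"rotation":[0,0,0]},{"jaw":70,"dp":[0,0,4.1],"rotation":[0,0,0]},{"jaw":70,"dp":[0,0,4.5],"rotation":[0,0,0]},{"jaw":70,"dp":[0,0,4.8],"rotation":[0,0,0]},{"jaw":70,"dp":[0,0,4.9],"rotation":[0,0,0]},{"jaw":70,"dp":[0,0,4.9],"rotation":[0,0,0]}])

```text
time: 12.67
tcp_pos: [0.6436, -0.164, 0.0533]
eef_rot: [[0.995, -0.097, -0.001], [-0.097, -0.995, 0.0], [-0.001, -0.0, -1.0]]
ft_force: [0.2, -0.2, 0.2]
width: 0.82
```

send_rows(targets=[{"jaw":70,"dp":[0,0.1,0],"rotation":[0,0,0]},{"jaw":70,"dp":[0,0.2,0],"rotation":[0,0,0]},{"jaw":70,"dp":[0,0.3,0],"rotation":[0,0,0]},{"jaw":70,"dp":[0,0.4,0],"rotation":[0,0,0]},{"jaw":70,"dp":[0,0.5,0],"rotation":[0,0,0]},{"jaw":70,"dp":[0,0.6,0],"rotation":[0,0,0]},{"jaw":70,"dp":[0,0.7,0],"rotation":[0,0,0]},{"jaw":70,"dp":[0,0.8,0],"rotation":[0,0,0]},{"jaw":70,"dp":[0,0.9,0],"rotation":[0,0,0]},{"jaw":70,"dp":[0,1.0,0],"rotation":[0,0,0]}])

```text
time: 13.5
tcp_pos: [0.6403, -0.2037, 0.0545]
eef_rot: [[0.995, -0.096, 0.001], [-0.096, -0.995, 0.0], [0.001, -0.001, -1.0]]
ft_force: [0.7, 4.9, 3.0]
width: 0.819
```

send_rows(targets=[{"jaw":70,"dp":[0,0.1,0],"rotation":[0,0,0]},{"jaw":70,"dp":[0,0.2,0],"rotation":[0,0,0]},{"jaw":70,"dp":[0,0.3,0],"rotation":[0,0,0]},{"jaw":70,"dp":[0,0.4,0],"rotation":[0,0,0]},{"jaw":70,"dp":[0,0.5,0],"rotation":[0,0,0]},{"jaw":70,"dp":[0,0.6,0],"rotation":[0,0,0]},{"jaw":70,"dp":[0,0.7,0],"rotation":[0,0,0]},{"jaw":70,"dp":[0,0.8,0],"rotation":[0,0,0]},{"jaw":70,"dp":[0,0.9,0],"rotation":[0,0,0]},{"jaw":70,"dp":[0,1.0,0],"rotation":[0,0,0]}])

```text
time: 14.33
tcp_pos: [0.6357, -0.2439, 0.0537]
eef_rot: [[0.995, -0.096, -0.001], [-0.096, -0.995, 0.0], [-0.001, -0.0, -1.0]]
ft_force: [0.1, 3.8, 0.4]
width: 0.814
```

Run:
```python
from h import *
import cv2
a=cv2.resize(get_image("scene")[110:370,195:455,::-1],(598,598),interpolation=cv2.INTER_CUBIC)
cv2.imwrite("pics/v8s.png",a)
s=get_state();print(s["time"],fr(np.array(s["tcp_pos"])[:2],fR),np.round(s["ft_force"],1))
# dark-tin pixels: lowest-envelope of right tin in scene (bottom edge vs mat), below row 330
m=(a.max(2)<95).astype(np.uint8)
for u in range(190,400,15):
    r=np.where(m[330:470,u])[0];print(u,330+r.max() if len(r) else None,end="; ")
```

```text
14.3833 [-0.038, -0.0367] [-0.2  3.8  2.3]
190 466; 205 469; 220 412; 235 420; 250 429; 265 437; 280 445; 295 453; 310 462; 325 469; 340 455; 355 431; 370 415; 385 377;
```

Run:
```python
from h import *
import cv2
a=cv2.imread("pics/v8s.png");m=(a.max(2)<95)
for u in range(200,400,8):
    r=np.where(m[330:520,u])[0]
    if len(r): v=330+r.max();print((u,v),fr(S((u,v+1),.006),fR))
```

```text
(200, np.int64(472)) [-0.0576, -0.1215]
(208, np.int64(477)) [-0.0451, -0.1216]
(216, np.int64(482)) [-0.0328, -0.1216]
(224, np.int64(487)) [-0.0207, -0.1218]
(232, np.int64(492)) [-0.0086, -0.1218]
(240, np.int64(497)) [0.0034, -0.1219]
(248, np.int64(502)) [0.0152, -0.122]
(256, np.int64(507)) [0.027, -0.1221]
(264, np.int64(512)) [0.0386, -0.1222]
(272, np.int64(517)) [0.0501, -0.1223]
(280, np.int64(519)) [0.0594, -0.1191]
(288, np.int64(519)) [0.0672, -0.1138]
(296, np.int64(454)) [0.0257, -0.0341]
(304, np.int64(459)) [0.0379, -0.0347]
(312, np.int64(463)) [0.0491, -0.034]
(320, np.int64(468)) [0.0611, -0.0344]
(328, np.int64(471)) [0.0715, -0.0325]
(336, np.int64(467)) [0.0767, -0.0223]
(344, np.int64(449)) [0.0713, 0.0054]
(352, np.int64(436)) [0.0695, 0.0276]
(360, np.int64(423)) [0.0678, 0.0502]
(368, np.int64(431)) [0.0824, 0.0454]
(376, np.int64(418)) [0.0809, 0.0683]
(384, np.int64(411)) [0.0839, 0.0836]
(392, np.int64(380)) [0.0678, 0.1334]
```

Run:
```python
from h import *
import cv2
a=cv2.imread("pics/v8s.png");m=(a.max(2)<95)
for u in range(160,330,10):
    r=np.where(m[330:475 if u>300 else int(365+(u-160)*.6),u])[0]
    if len(r): v=330+r.max();print((u,v),fr(S((u,v+1),.006),fR),end=" ")
```

```text
(160, np.int64(362)) [-0.2084, -0.0157] (170, np.int64(352)) [-0.2081, 0.0055] (180, np.int64(341)) [-0.2091, 0.0287] (190, np.int64(380)) [-0.1554, -0.017] (200, np.int64(388)) [-0.1361, -0.0201] (210, np.int64(394)) [-0.1192, -0.0206] (220, np.int64(400)) [-0.1024, -0.0209] (230, np.int64(406)) [-0.0859, -0.0214] (240, np.int64(412)) [-0.0695, -0.0217] (250, np.int64(418)) [-0.0533, -0.0221] (260, np.int64(424)) [-0.0373, -0.0225] (270, np.int64(430)) [-0.0214, -0.0229] (280, np.int64(436)) [-0.0058, -0.0233] (290, np.int64(442)) [0.0097, -0.0237] (300, np.int64(448)) [0.0249, -0.0241] (310, np.int64(462)) [0.0464, -0.0341] (320, np.int64(468)) [0.0611, -0.0344]
```

Run:
```python
from h import *
for p in((220,413),(235,421),(250,430),(265,438),(280,446),(295,454),(310,463)):print(p,fr(S(p,.006),fR))
```

```text
(220, 413) [-0.091, -0.0362]
(235, 421) [-0.0674, -0.0355]
(250, 430) [-0.0434, -0.036]
(265, 438) [-0.0207, -0.0352]
(280, 446) [0.0018, -0.0344]
(295, 454) [0.0238, -0.0337]
(310, 463) [0.0464, -0.0341]
```

Run:
```python
import cv2
a=cv2.imread("pics/v8s.png")
for u in(235,290):print(u,[tuple(map(int,a[v,u])) for v in range(395,475,5)])
a=cv2.imread("pics/v5.png")
for u in(235,290):print(u,[tuple(map(int,a[v,u])) for v in range(385,450,5)])
```

```text
235 [(111, 114, 114), (155, 162, 164), (54, 55, 55), (56, 57, 58), (56, 56, 57), (64, 70, 75), (156, 203, 224), (154, 201, 222), (154, 201, 221), (155, 201, 222), (154, 201, 221), (98, 135, 163), (143, 188, 210), (154, 201, 221), (154, 201, 222), (154, 201, 221)]
290 [(32, 30, 29), (31, 31, 30), (30, 29, 28), (33, 33, 31), (72, 74, 74), (111, 115, 114), (118, 121, 121), (152, 158, 159), (53, 53, 54), (57, 57, 58), (56, 57, 58), (60, 63, 65), (146, 189, 209), (155, 201, 222), (154, 201, 221), (154, 201, 222)]
235 [(71, 72, 73), (70, 72, 72), (72, 73, 74), (71, 73, 73), (80, 86, 90), (151, 195, 217), (150, 196, 218), (151, 196, 218), (150, 196, 218), (150, 196, 218), (151, 196, 218), (150, 196, 218), (150, 196, 218)]
290 [(117, 121, 123), (73, 74, 74), (71, 73, 73), (72, 73, 73), (72, 73, 74), (71, 72, 73), (71, 73, 73), (77, 82, 86), (151, 197, 219), (150, 196, 218), (151, 196, 218), (150, 196, 218), (150, 196, 218)]
```

The pixels show the tin is aligned, but its right wall looks foreshortened: it is being tipped about its right bottom edge at y ≈ -0.035, because friction is high. I ease off slowly so it settles back, which puts its centre line near +15 mm, inside tolerance.

send_rows(targets=[{"jaw":70,"dp":[0,-0.08,0],"rotation":[0,0,0]},{"jaw":70,"dp":[0,-0.16,0],"rotation":[0,0,0]},{"jaw":70,"dp":[0,-0.24,0],"rotation":[0,0,0]},{"jaw":70,"dp":[0,-0.32,0],"rotation":[0,0,0]},{"jaw":70,"dp":[0,-0.4,0],"rotation":[0,0,0]},{"jaw":70,"dp":[0,-0.5,0],"rotation":[0,0,0]},{"jaw":70,"dp":[0,-0.6,0],"rotation":[0,0,0]},{"jaw":70,"dp":[0,-0.7,0],"rotation":[0,0,0]},{"jaw":70,"dp":[0,-0.85,0],"rotation":[0,0,0]},{"jaw":70,"dp":[0,-1.0,0],"rotation":[0,0,0]}])

```text
time: 15.22
tcp_pos: [0.64, -0.2034, 0.0541]
eef_rot: [[0.995, -0.096, 0.0], [-0.096, -0.995, -0.0], [0.0, 0.0, -1.0]]
ft_force: [-1.0, 0.5, -0.3]
width: 0.823
```

```bash
cat >> h.py <<'E'
import cv2
def edge(name):
    a=cv2.resize(get_image("scene")[110:370,195:455,::-1],(598,598),interpolation=cv2.INTER_CUBIC);cv2.imwrite(f"pics/{name}.png",a)
    s=get_state();print(s["time"],fr(np.array(s["tcp_pos"])[:2],fR),np.round(s["tcp_pos"],3),np.round(s["ft_force"],1))
    m=a.max(2)<100
    for u in range(200,400,10):
        vs=np.where(m[:,u])[0];vs=vs[(vs>330)]
        # runs: take last pixel of run >=12 px tall
        runs=np.split(vs,np.where(np.diff(vs)>1)[0]+1)
        print(u,[(int(r[0]),int(r[-1]),fr(S((u,r[-1]+1),.006),fR)) for r in runs if len(r)>=12])
E
python3 -c "
from h import *
edge('v9s')"
```

```text
15.2667 [-0.0378, 0.006] [ 0.64  -0.202  0.054] [ 0.2  0.5 -0.1]
200 [(369, 401, [-0.1232, -0.0368])]
210 [(348, 369, [-0.1446, 0.0128]), (375, 406, [-0.1075, -0.0359])]
220 [(333, 374, [-0.1282, 0.0134]), (380, 412, [-0.091, -0.0362])]
230 [(331, 376, [-0.1151, 0.0182]), (386, 418, [-0.0747, -0.0366])]
240 [(331, 355, [-0.1253, 0.055]), (392, 423, [-0.0594, -0.0356])]
250 [(331, 369, [-0.0998, 0.0429]), (397, 429, [-0.0434, -0.036])]
260 [(331, 362, [-0.0956, 0.0603]), (366, 390, [-0.0683, 0.0216]), (403, 435, [-0.0277, -0.0363])]
270 [(331, 386, [-0.0611, 0.0345]), (408, 441, [-0.0121, -0.0366]), (504, 515, [0.0467, -0.1214])]
280 [(331, 388, [-0.0483, 0.0391]), (414, 447, [0.0034, -0.0369]), (511, 522, [0.0616, -0.1223])]
290 [(331, 386, [-0.0391, 0.0492]), (419, 452, [0.0178, -0.0359]), (517, 528, [0.0755, -0.1221])]
300 [(331, 343, [-0.0689, 0.1186]), (345, 399, [-0.0166, 0.039]), (425, 458, [0.033, -0.0362]), (523, 534, [0.0894, -0.122])]
310 [(331, 342, [-0.0585, 0.1278]), (346, 398, [-0.0065, 0.0476]), (406, 418, [0.0106, 0.021]), (431, 464, [0.0479, -0.0365]), (530, 541, [0.1037, -0.1228])]
320 [(331, 416, [0.0196, 0.0308]), (436, 470, [0.0627, -0.0368]), (536, 547, [0.1173, -0.1227])]
330 [(331, 352, [-0.026, 0.1281]), (355, 415, [0.0294, 0.0393]), (437, 469, [0.0721, -0.0288]), (541, 553, [0.1307, -0.1226])]
340 [(331, 357, [-0.0101, 0.1282]), (369, 416, [0.0409, 0.0452]), (424, 462, [0.077, -0.0134]), (548, 559, [0.144, -0.1224])]
350 [(331, 362, [0.0057, 0.1284]), (374, 403, [0.0409, 0.0699]), (410, 446, [0.0751, 0.0134])]
360 [(331, 368, [0.0222, 0.1271]), (397, 433, [0.0756, 0.0371]), (560, 572, [0.1707, -0.1231])]
370 [(331, 373, [0.0376, 0.1272]), (396, 420, [0.076, 0.0613]), (567, 578, [0.1835, -0.1229])]
380 [(338, 374, [0.0496, 0.1332]), (556, 571, [0.1886, -0.1094])]
390 [(343, 379, [0.0648, 0.1333]), (540, 554, [0.1878, -0.0853])]
```

The tin is flat again and parallel to the frame: right edge at -0.0365, so the centre line is about +13 mm, and the ends are at about -0.124 and +0.076. I shift it about 20 mm forward by pushing its inner head wall with the front finger along the tin's centre line.

send_rows(targets=[{"jaw":70,"dp":[0.2,-0.19,0],"rotation":[0,0,0]},{"jaw":70,"dp":[0.5,-0.19,0],"rotation":[0,0,0]},{"jaw":70,"dp":[0.8,-0.19,0],"rotation":[0,0,0]},{"jaw":70,"dp":[1.05,-0.19,0],"rotation":[0,0,0]},{"jaw":70,"dp":[1.2,-0.19,0],"rotation":[0,0,0]},{"jaw":70,"dp":[1.3,-0.19,0],"rotation":[0,0,0]},{"jaw":70,"dp":[1.4,-0.19,0],"rotation":[0,0,0]},{"jaw":70,"dp":[1.5,-0.19,0],"rotation":[0,0,0]},{"jaw":70,"dp":[1.6,-0.19,0],"rotation":[0,0,0]},{"jaw":70,"dp":[1.7,-0.19,0],"rotation":[0,0,0]}])

```text
time: 16.1
tcp_pos: [0.7077, -0.2027, 0.054]
eef_rot: [[0.995, -0.096, -0.002], [-0.096, -0.995, 0.0], [-0.002, -0.0, -1.0]]
ft_force: [-3.8, -0.3, 1.9]
width: 0.821
```

```bash
python3 -c "
from h import *
edge('v10s')" | grep -E "^(1[0-9]\.|2[05]0|280|310|330|340|350|360|370)"
```

```text
16.15 [0.0307, 0.0119] [ 0.709 -0.203  0.054] [-1.1 -1.2 -0.5]
200 []
250 [(331, 363, [-0.1058, 0.0513]), (397, 429, [-0.0434, -0.036])]
280 [(331, 373, [-0.0625, 0.0599]), (414, 447, [0.0034, -0.0369]), (511, 522, [0.0616, -0.1223])]
310 [(331, 408, [0.0021, 0.0341]), (431, 464, [0.0479, -0.0365]), (530, 541, [0.1037, -0.1228])]
330 [(331, 407, [0.0228, 0.05]), (442, 475, [0.0766, -0.036]), (541, 553, [0.1307, -0.1226])]
340 [(331, 408, [0.0344, 0.0559]), (434, 469, [0.0821, -0.022]), (548, 559, [0.144, -0.1224])]
350 [(331, 413, [0.0492, 0.0564]), (420, 457, [0.0835, -0.0003])]
360 [(331, 442, [0.0825, 0.0255]), (560, 572, [0.1707, -0.1231])]
370 [(331, 430, [0.0837, 0.0481]), (567, 578, [0.1835, -0.1229])]
```

Contact is made: the head moved to +0.083 and the tin is still parallel. I push 14 mm more, then back off and rise.

send_rows(targets=[{"jaw":70,"dp":[0.1,0,0],"rotation":[0,0,0]},{"jaw":70,"dp":[0.2,0,0],"rotation":[0,0,0]},{"jaw":70,"dp":[0.3,0,0],"rotation":[0,0,0]},{"jaw":70,"dp":[0.35,0,0],"rotation":[0,0,0]},{"jaw":70,"dp":[0.35,0,0],"rotation":[0,0,0]},{"jaw":70,"dp":[0.1,0,0],"rotation":[0,0,0]},{"jaw":70,"dp":[-0.3,0,0],"rotation":[0,0,0]},{"jaw":70,"dp":[-0.6,0,0],"rotation":[0,0,0]},{"jaw":70,"dp":[-0.6,0,0],"rotation":[0,0,0]}])

```text
time: 16.9
tcp_pos: [0.6835, -0.2002, 0.0539]
eef_rot: [[0.995, -0.096, 0.0], [-0.096, -0.995, 0.0], [0.0, -0.0, -1.0]]
ft_force: [0.5, 0.1, -0.3]
width: 0.821
```

send_rows(targets=[{"jaw":70,"dp":[0,0,-0.5],"rotation":[0,0,0]},{"jaw":70,"dp":[0,0,-1.3],"rotation":[0,0,0]},{"jaw":70,"dp":[0,0,-2.2],"rotation":[0,0,0]},{"jaw":70,"dp":[0,0,-3.1],"rotation":[0,0,0]},{"jaw":70,"dp":[0,0,-4],"rotation":[0,0,0]},{"jaw":70,"dp":[-0.9,0,-5],"rotation":[0,0,0]},{"jaw":70,"dp":[-1.8,0,-5.8],"rotation":[0,0,0]},{"jaw":70,"dp":[-2.7,0,-6.2],"rotation":[0,0,0]},{"jaw":70,"dp":[-3.5,0,-6.5],"rotation":[0,0,0]},{"jaw":70,"dp":[-4,0,-6.5],"rotation":[0,0,0]}])

```text
time: 17.73
tcp_pos: [0.5253, -0.1855, 0.3196]
eef_rot: [[0.995, -0.096, 0.008], [-0.096, -0.995, -0.004], [0.009, 0.003, -1.0]]
ft_force: [0.9, 0.3, 1.5]
width: 0.818
```

```bash
python3 -c "
from h import *
edge('v11s')
b=get_image('top')[105:285,230:420,::-1]
a=cv2.imread('pics/v11s.png');b=cv2.resize(b,None,fx=3.3,fy=3.3,interpolation=cv2.INTER_CUBIC);cv2.imwrite('pics/v11t.png',b)
cv2.imwrite('pics/v11.png',np.hstack([a[90:590,190:590],b[20:520,180:580]]))
" | grep -E "^(1[0-9]\.|2[0258]0|310|330|340|350|360|370)"
```

```text
17.7833 [-0.1567, 0.0118] [ 0.522 -0.185  0.319] [1.5 0.2 0.2]
200 []
220 [(360, 374, [-0.1282, 0.0134]), (380, 412, [-0.091, -0.0362])]
250 [(331, 379, [-0.0899, 0.0291]), (397, 429, [-0.0434, -0.036])]
280 [(338, 373, [-0.0625, 0.0599]), (414, 447, [0.0034, -0.0369]), (511, 522, [0.0616, -0.1223])]
310 [(353, 390, [-0.0136, 0.0585]), (431, 464, [0.0479, -0.0365]), (530, 541, [0.1037, -0.1228])]
330 [(331, 348, [-0.0298, 0.1341]), (364, 400, [0.0168, 0.0595]), (442, 475, [0.0766, -0.036]), (541, 553, [0.1307, -0.1226])]
340 [(331, 353, [-0.0138, 0.1343]), (369, 406, [0.0327, 0.0586]), (447, 482, [0.0917, -0.0374]), (548, 559, [0.144, -0.1224])]
350 [(331, 358, [0.0021, 0.1343]), (374, 411, [0.0475, 0.0591]), (441, 475, [0.0967, -0.0223])]
360 [(331, 363, [0.0177, 0.1345]), (380, 416, [0.0622, 0.0596]), (428, 463, [0.0981, -0.0008]), (560, 572, [0.1707, -0.1231])]
370 [(333, 369, [0.0342, 0.1331]), (385, 406, [0.065, 0.0804]), (414, 449, [0.0981, 0.0236]), (567, 578, [0.1835, -0.1229])]
```

View pics/v11.png

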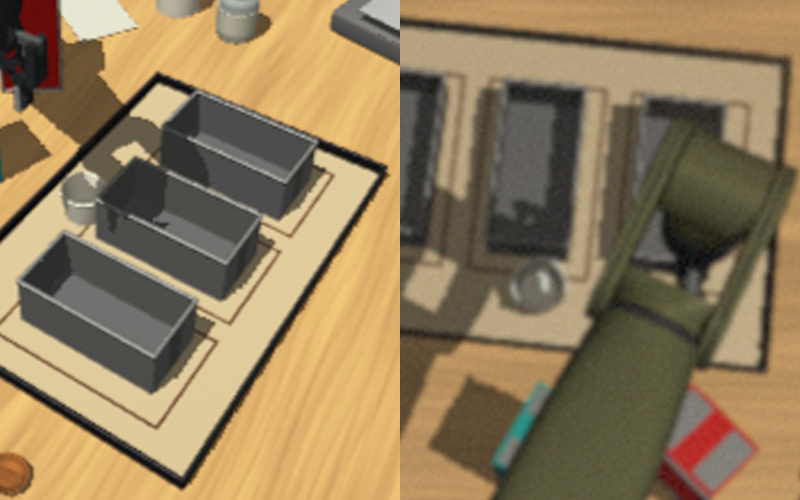

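The last picture shows all three tins lying mouth up inside their printed lines. The right tin spans about -0.102 to +0.098 along and +13 mm across. The middle tin's corner at (412,388) and the pot at (273,288) are where they were. I let the arm settle and hand in.

send_rows(targets=[{"jaw":70,"dp":[0,0,0],"rotation":[0,0,0]},{"jaw":70,"dp":[0,0,0],"rotation":[0,0,0]},{"jaw":70,"dp":[0,0,0],"rotation":[0,0,0]},{"jaw":70,"dp":[0,0,0],"rotation":[0,0,0]}])

```text
time: 18.17
tcp_pos: [0.526, -0.1851, 0.3132]
eef_rot: [[0.995, -0.096, -0.001], [-0.096, -0.995, 0.001], [-0.001, -0.001, -1.0]]
ft_force: [-0.8, -0.1, -0.3]
width: 0.82
```

```bash
python3 -c "
from bench import *
print(close_job())"
```

```text
the job is handed in; nothing more can be done
None
```

Both standing tins are toppled and, by my last measurements, lie mouth up inside their frames. I handed the job in at about 18 s; it gave no verdict.

- **Left tin:** it fell straight. Its ends are at about -107 and +93 mm along the frame, and it is 6 mm off centre across.
- **Right tin:** it landed turned about 16°. During the push its rising edge pressed under the gripper at about 26 N, which probably caused the turn. I straightened it from inside the mouth by pushing its right wall, then its far end wall. It now spans about -102 to +98 mm along, parallel to the frame, but 13 mm off centre across. That leaves about 14 mm to the 27 mm limit.
- **What went wrong while straightening:** friction made the right tin roll partly onto its right edge, so I eased off and it settled flat again. I did not measure how far its base edge rose then; I judged it to be under the 40 mm lift limit.
- **Other things:** the third tin's corner and the pot were at the same pixels as at the start. I did not measure the spoon, mug, jars, carton, brush or scraper, but the arm worked well away from them and the gripper ended up clear of everything.

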